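# Pull down the stock cupboard flap with the hooked rod

### The job

Take the pull rod from its wooden rest, hook its bent end sideways through the steel eye on the raised cupboard's flap and, with the hook staying in the eye, swing the flap gently all the way down to its stop. Then unhook the rod and lay it back in the two notches of its rest as it lay before, leaving the flap fully down. Touch the cupboard and its flap only with the rod, never force or bang the flap, and leave the loose turned parts where they are.

Things in the scene. Friction and masses are not known exactly. Their poses are not given: they have to be found in the camera images.
- rod: Pull rod, 306 mm long, about 0.22 kg: black square handle 120 x 20 x 20 mm, then along +x a steel shaft 120 long, 10 in diameter, then a straight finger (the hook), 8 in diameter, bent square along +y, ending 30 mm from the shaft's axis. Origin: middle of the handle's underside; z up as it lies in the rest; shaft and finger axes 10 mm above the origin.
- rod_grip (a point): Centre of the rod's handle (10 mm above rod), the place to grip; axes as rod.
- rod_hook (a point): Point on the axis of the rod's hook finger, 17 mm from the shaft's axis and 13 mm from the finger's end; in rod's frame at (180, 17, 10) mm. Axes as rod, so the finger points along +y.
- rest: Fixed wooden rest, base 130 x 70 mm. Two posts 12 mm thick, 42 mm either side of the origin along x, each with a notch: floor 40 mm above the bench, 25 wide, flaring to 42 at the top, 62 above the bench. Origin: on the bench under its centre; x towards the lying rod's hook. The rod lies with its handle in both notches, its origin 40 mm above this one, axes alike within 0.02 rad.
- cupboard: Fixed plywood stock cupboard on four steel legs, 294 wide, 155 deep, up to 337 mm high; its roof juts 9 mm out in front of the hinge line. Origin: on the bench straight below the middle of the hinge line; -x points out of its front, y runs along the hinge line, z up.
- hinge_mid (a point): Middle of the flap's hinge line, 180 mm above the cupboard's origin; axes as cupboard.
- flap (a joint): Flap angle, rad: 0 = shut (upright), grows as its top swings out and down to the cupboard's -x; 1.571 = fully down, level, at a hard stop. Plywood, 266 wide, 140 from hinge to edge, 8 thick, about 0.3 kg. Turns stiffly (0.5 N m friction) and stays where left: some 5 N at the eye starts it, 3 N moves it near the bottom. Over 2 rad/s is banging it; over 15 N from the rod is forcing it.
- eye_track (a point): Moves with the flap: 110 mm from the hinge along it, 31 out from it; -x out of the flap's outer face, y along the hinge. The eye is a ring of 6 mm steel wire, hole 24 across, hole axis along y, centred on the y line through this point, clamped up to 42 mm either way of it: where is not measured, find it by sight or feel. The hook enters towards +y, the rod pointing into the cupboard.
- cap: Loose turned aluminium cap, 44 mm across, 26 high, standing on the bench; to be left alone. Origin under its centre.
- collar: Loose steel ring, 52 mm across, 16 high, lying on the bench; to be left alone. Origin under its centre.
- bush: Loose turned aluminium stepped bush, 34 mm across, 40 high, standing on the bench; to be left alone. Origin under its centre.
Not all that is in view belongs to the job. What is meant by the rest is not red, and is the smaller of those in its own colour.

How it is judged:
By the outcome, as a careful person would: the job done as asked, in the order asked, and still so for the second after the job is handed in, with the robot touching nothing.
It also fails if it takes over 64 s, if anything falls off the work surface, if the arm or the gripper's body presses on something with over 40 N, if the wrist force passes 120 N, or if a joint passes its speed limit or range.

### The arm

A 6-joint arm with a two-finger parallel gripper is mounted at the origin on the work surface. World frame = base frame: x ahead of the robot, y to its left, z up, the work surface at z = 0. Lengths are in m, angles in rad, forces in N, time in s.
With the tool pointing down it reaches from about 0.375 to 0.925 m from the base axis. Payload 5.7 kg.
Tool frame: the origin (TCP) lies midway between the tips of the shut fingers; the grasp point (between the pads) lies 19 mm behind it; z points along the fingers, y is the line along which they close (so a half turn about z gives the same grasp; the last joint's range is limited). The gripper opens to 88 mm and grips with 3 to 60 N. Pads are 20 mm wide; open, the fingers measure 115 mm over their backs; the gripper's body (75 mm by 178 mm) begins 61 mm behind the grasp point.
Start: joints at [-1.269, 0.359, 1.51, -0, 1.272, -0.115], TCP at [0.243, -0.549, 0.198] pointing down, gripper open.
Joint ranges: [-2.97, 2.97], [-1.01, 2.36], [0.21, 2.38], [-0.96, 4.11], [0.2, 2.71], [-2.98, 2.98]. Speed limits (rad/s): [2.39, 2.39, 3.14, 3.14, 3.14, 3.14].

### API

Orientations are given as a unit quaternion [x, y, z, w].
In Python, from bench import move_ptp, servo_line, goto_joints, move_gripper, sleep, inverse_kinematics, capture, PlanningError, close_job, spot_in, silhouettes, current_clock, current_joint_pos, current_qvel, current_joint_torque, current_position, current_orientation, current_force, current_torque, current_finger_gap, current_grip_force gives the robot as it stands. Calls block until the motion is done:
- move_ptp(position, orientation): joint-space move of the TCP to a pose.
- servo_line(position, orientation=None, rate=0.15, contact_N=None): straight line of the TCP; orientation=None keeps the orientation; rate is the mean speed in m/s. With contact_N (N) it stops when the force on the tool has changed by that much, and returns True; else False.
- goto_joints(angles): joint-space move.
- move_gripper(opening): finger opening in m; the grip force is fixed at half the most; returns when the fingers have stopped.
- sleep(seconds).
- inverse_kinematics(position, orientation): joint angles nearest the present ones, or None.
- capture(name): name is "scene" or "top" or "wrist"; returns a dict with "image" (420x560x3 uint8, blue, green, red), "range_z" (420x560 float32, m along the optical axis (not along the pixel's ray), 0 where there is no reading), "intrinsics" (3x3 intrinsics, pixels), "R" (3x3) and "t" (3): a world point X has camera coordinates R X + t. Camera axes: x right, y down, z forward; pixel columns grow to the right and rows downward; lengths in m; the calibration is good to about 2 mm. A picture is of the moment at which its call begins.
A pose or a line that the arm cannot do raises PlanningError and nothing moves.
- close_job(): hands the job in; it is judged then, once.
Trained networks look in the newest picture that a camera, given by its name, has taken for a name from the list of things; names that differ only in an ending like _2 or _b are one class to them, and where a whole thing is asked for, a point or a joint stands for the part that bears it (a point fixed in the world has none). Each returns a list of dicts, best first, with "conf" (0 to 1); they miss things now and then, are a little off and sometimes report something else, mostly with a low value. They report only what shows in the picture. A call takes as long as a camera call. They do not tell look-alikes from the thing itself.
- spot_in(camera, query): "xy" ([column, row] in pixels, amid what is visible of it).
- silhouettes(camera, query): "region" (420x560 bool, what is visible of it) and "xy" ([column, row] in pixels, amid what is visible of it).
Readings, each from a call of its own:
- current_clock(): time.
- current_joint_pos(): joint angles.
- current_qvel(): joint speeds.
- current_joint_torque(): joint torques, N m.
- current_position(): TCP position.
- current_orientation(): TCP orientation.
- current_force(): force on the tool from outside, world axes, zero at the start.
- current_torque(): the same for the moment, N m.
- current_finger_gap(): finger opening in m.
- current_grip_force(): force on a finger pad.
Only numpy, scipy, OpenCV 4.12 (cv2) and the standard library are available. Lean on these libraries where they do the work, as an engineer would, in place of code of your own. Each camera call takes 0.05 s, during which the arm holds its last target. There are 200 camera calls.

## Working session

There is one attempt and no reset: what is moved stays moved. The work goes in short steps, each a Python script; the robot and the scene stay as the last script left them, time stands still between calls to the robot, and variables do not carry over. Pictures are saved under pics/ and viewed, at most 10 in all, crops included, and the job is handed in when it is done.

```bash
ls; mkdir -p pics
cat > h.py <<'E'
import numpy as np, cv2
from bench import *
def pts(c,mask):
    z=c["range_z"]; v,u=np.nonzero(mask&(z>0)); zz=z[v,u]; K=c["intrinsics"]
    P=np.stack([(u-K[0,2])/K[0,0]*zz,(v-K[1,2])/K[1,1]*zz,zz],1)
    return (P-c["t"])@c["R"]
E
python3 - <<'E'
from h import *
ims=[]
for n in ["scene","top"]:
    c=capture(n); im=c["image"].copy(); np.savez(n+".npz",**c)
    for q in ["rod","rest","cupboard","flap","eye_track","cap","collar","bush"]:
        for d in silhouettes(n,q)[:3]:
            if d["conf"]<.2: continue
            P=pts(c,d["region"]); 
            print(n,q,round(d["conf"],2),np.round(d["xy"]),len(P),np.round(np.median(P,0),3) if len(P) else'',np.round(np.percentile(P,2,axis=0),3) if len(P) else '',np.round(np.percentile(P,98,axis=0),3)if len(P) else '')
    cv2.imwrite(f"pics/{n}.png",im)
print(current_clock())
E
```

```text
pics
scene rod 0.68 [334. 246.] 706 [0.524 0.159 0.056] [0.511 0.    0.043] [0.535 0.24  0.062]
scene rest 0.89 [419. 252.] 1396 [0.472 0.357 0.008] [0.428 0.293 0.003] [0.512 0.417 0.061]
scene rest 0.65 [132. 172.] 4659 [ 0.577 -0.29   0.264] [ 0.436 -0.327  0.188] [ 0.68  -0.249  0.32 ]
scene rest 0.62 [347. 263.] 1041 [0.542 0.186 0.008] [0.502 0.124 0.001] [0.561 0.247 0.061]
scene cupboard 0.9 [107. 158.] 17699 [ 0.586 -0.342  0.318] [ 0.396 -0.475  0.002] [ 0.687 -0.253  0.338]
scene flap 0.84 [136. 171.] 4610 [ 0.576 -0.29   0.264] [ 0.435 -0.327  0.188] [ 0.68  -0.248  0.32 ]
scene eye_track 0.92 [134. 173.] 4659 [ 0.576 -0.29   0.264] [ 0.435 -0.327  0.188] [ 0.68  -0.249  0.32 ]
scene cap 0.73 [335. 246.] 905 [0.522 0.156 0.055] [ 0.471 -0.001 -0.002] [0.536 0.245 0.062]
scene cap 0.53 [316. 314.] 385 [0.69  0.14  0.024] [ 0.665  0.119 -0.001] [0.707 0.161 0.029]
scene cap 0.46 [263. 321.] 271 [0.715 0.023 0.013] [ 0.689 -0.002 -0.   ] [0.736 0.048 0.018]
scene collar 0.78 [268. 320.] 236 [0.714 0.024 0.014] [0.688 0.001 0.   ] [0.736 0.047 0.018]
scene bush 0.54 [248. 208
[... 328 characters left out ...]
 [0.558 0.247 0.064]
top rest 0.7 [156. 245.] 1433 [0.464 0.354 0.011] [0.423 0.292 0.003] [0.505 0.415 0.064]
top cupboard 0.82 [478. 198.] 15853 [ 0.521 -0.35   0.337] [ 0.379 -0.459  0.009] [ 0.672 -0.255  0.341]
top flap 0.64 [437. 186.] 1720 [ 0.555 -0.282  0.292] [ 0.429 -0.325  0.193] [ 0.674 -0.248  0.323]
top eye_track 0.83 [435. 190.] 1848 [ 0.553 -0.282  0.293] [ 0.429 -0.326  0.187] [ 0.675 -0.248  0.324]
top cap 0.62 [234. 220.] 624 [0.518 0.149 0.059] [ 0.509 -0.001  0.047] [0.531 0.239 0.066]
top cap 0.54 [239. 159.] 269 [0.681 0.14  0.026] [0.663 0.12  0.001] [0.703 0.164 0.033]
top collar 0.64 [291. 150.] 133 [0.707 0.01  0.015] [ 0.684 -0.003 -0.002] [0.732 0.034 0.022]
0.9
```

View pics/scene.png

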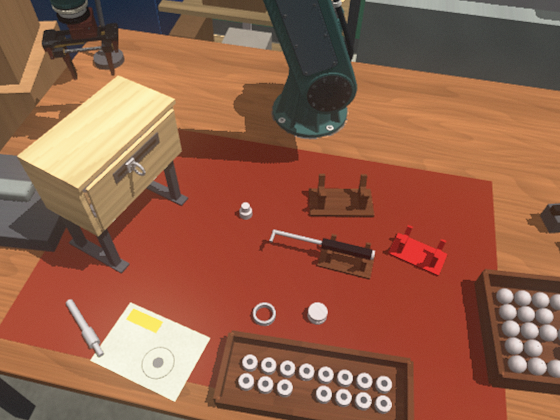

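View pics/top.png

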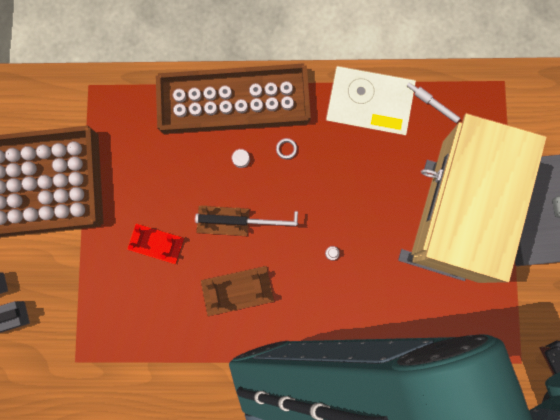

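The rod lies on the small brown rest at top-view (222,219) with its hook towards -y world, finger towards +x. The look-alike rests are the larger brown one at (238,290) and the red one. The eye shows at top (430,170) and scene (134,167). Next I measure the poses.

```bash
cat > m.py <<'E'
from h import *
for n in ["scene","top"]:
    c=dict(np.load(n+".npz")); 
    A=pts(c,np.ones((420,560),bool))
    r=A[(A[:,2]>.325)&(A[:,2]<.35)&(A[:,1]<-.2)&(A[:,1]>-.55)&(A[:,0]>.3)&(A[:,0]<.75)]
    R=cv2.minAreaRect(r[:,:2].astype(np.float32)); print(n,"roof",R,np.median(r[:,2]))
    # front edge fit: extreme along normal per lateral bin
    B=cv2.boxPoints(R); e=sorted([(np.linalg.norm(B[i]-B[(i+1)%4]),i) for i in range(4)])[-1][1]
    d=B[e]-B[(e+1)%4]; d=d/np.linalg.norm(d); d=d*np.sign(d[0]) # cup y
    x=np.array([d[1],-d[0]]) # cup x
    s=r[:,:2]@d; f=r[:,:2]@x
    bins=[(k,f[(s>k)&(s<k+.01)].min()) for k in np.arange(s.min()+.02,s.max()-.03,.01)]
    bins=np.array(bins); p=np.polyfit(bins[:,0]+.005,bins[:,1],1); print(" yaw corr",p[0], "frontedge",np.median(bins[:,1]),"s range",np.percentile(s,[.3,99.7]))
    d2=d+p[0]*x; d2/=np.linalg.norm(d2); x2=np.array([d2[1],-d2[0]])
    s=r[:,:2]@d2; f0=np.median(np.array([(r[:,:2]@x2)[(s>k)&(s<k+.01)].min() for k in np.arange(s.min()+.02,s.max()-.03,.01)]))
    sm=np.mean(np.percentile(s,[.3,99.7])); H=sm*d2+(f0+.009)*x2
    print(" cup y dir",d2,"yaw",np.arctan2(d2[1],d2[0]),"origin",H)
    Q=np.stack([(A[:,:2]-H)@x2,(A[:,:2]-H)@d2,A[:,2]],1)
    k=(abs(Q[:,1])<.12)&(Q[:,2]>.2)&(Q[:,2]<.31)&(Q[:,0]<.02)&(Q[:,0]>-.07)
    print(" flap face x",np.median(Q[k,0]))
    m=k&(Q[:,0]<-.025); E=Q[m]; print(" eye pts",len(E),E.min(0),E.max(0),np.median(E,0), np.percentile(E[:,1],[10,90]))
    h=(A[:,2]>.048)&(A[:,2]<.075)&(A[:,0]>.495)&(A[:,0]<.55)
    g=A[h&(A[:,1]>.11)&(A[:,1]<.26)]
    print(" handle",cv2.minAreaRect(g[:,:2].astype(np.float32)),np.median(g[:,2]), g[:,1].min(),g[:,1].max())
    sh=A[h&(A[:,1]>.0)&(A[:,1]<.11)]; q=np.polyfit(sh[sh[:,1]>.02][:,1],sh[sh[:,1]>.02][:,0],1); print(" shaft x(y)=",q,"miny",sh[:,1].min(),"maxx",sh[:,0].max(), "z",np.median(sh[:,2]))
    print(" x at 0.18",np.polyval(q,.18))
    # handle full axis fit
    q=np.polyfit(g[:,1],g[:,0],1);print(" handle fit",q,np.polyval(q,.18))
E
python3 m.py
```

```text
scene roof ((0.5300348997116089, -0.3648686707019806), (0.16550660133361816, 0.2981856167316437), 72.4715576171875) 0.33618847836423665
 yaw corr -0.0019073363296737455 frontedge 0.10634011544084043 s range [0.46949567 0.76332649]
 cup y dir [ 0.95414025 -0.29935995] yaw -0.3040217716727676 origin [ 0.55283977 -0.29567366]
 flap face x -0.00989770692864807
 eye pts 79 [-0.05181797  0.02098616  0.27099042] [-0.02506907  0.02760903  0.30854775] [-0.04026064  0.02468883  0.29228508] [0.02190805 0.02634968]
 handle ((0.5242471098899841, 0.17801707983016968), (0.13615815341472626, 0.05405386537313461), 88.07239532470703) 0.058351070619313106 0.110101919881234 0.2462939517843265
 shaft x(y)= [0.05471007 0.51356616] miny 8.97594808368845e-05 maxx 0.5407779066820536 z 0.05260817056773229
 x at 0.18 0.5234139753882072
 handle fit [0.03453024 0.51739978] 0.5236152195017552
top roof ((0.5308440923690796, -0.3644624650478363), (0.1639101803302765, 0.2962378263473511), 72.69656372070312) 0.33760122052012853
 yaw corr 0.003150135033900665 frontedge 0.110297350934728 s range [0.46758107 0.76067073]
 cup y dir [ 0.95380128 -0.3004382 ] yaw -0.305152048393735 origin [ 0.55110777 -0.29670614]
 flap face x -0.011762908834928788
 eye pts 78 [-0.05318105  0.02010514  0.2740283 ] [-0.02537905  0.02697013  0.30963149] [-0.03851111  0.02267991  0.29390047] [0.02118911 0.02561614]
 handle ((0.5226390361785889, 0.1791175901889801), (0.13513432443141937, 0.05203474313020706), 88.9751968383789) 0.06069911320030375 0.11160715315896355 0.2467177851115929
 shaft x(y)= [0.04923336 0.51090382] miny 0.0010977512083635696 maxx 0.5379025070354702 z 0.05525760645921643
 x at 0.18 0.5197658249417306
 handle fit [0.03056846 0.5152593 ] 0.5207616205842382
```

```bash
cat >> h.py <<'E'
from scipy.spatial.transform import Rotation as Ro
GX=.012; S=1
HO=np.array([.552,-.296,.18]); CY=-.3045+0  # hinge mid, angle of cup y axis
CR=np.column_stack([[np.sin(CY),-np.cos(CY),0],[np.cos(CY),np.sin(CY),0],[0,0,1.]])
EY=.0235
RODYAW=-np.pi/2-.052; ROD0=np.array([.522,.1855,.040])
def rodR(yaw,p=0): # rod x into cupboard; p>0: handle lower than hook
    return Ro.from_euler('ZY',[yaw,-p]).as_matrix()
CUPYAW=CY-np.pi/2
def tool(R,org): # rod rotation and rod origin -> tcp pose
    x,y,z=R.T; g=org+x*GX+z*.010
    T=np.column_stack([-S*x,S*y,-z]); return g-.019*z, Ro.from_matrix(T).as_quat()
def hookpose(c,p,yaw=CUPYAW): # hook point at cupboard(hinge-frame) coords c
    R=rodR(yaw,p); w=HO+CR@np.asarray(c,float); return tool(R,w-R@np.array([.18,.017,.010]))
def arc(th,lat=None,r=(.031,.110)):
    o,u=r; return [-(o*np.cos(th)+u*np.sin(th)), EY if lat is None else lat, u*np.cos(th)-o*np.sin(th)]
def pitch(th): return np.radians(12+14*min(th,1.57)/1.57)
E
python3 - <<'E'
import h; from h import *
for s in (1,-1):
    h.S=s; print(s)
    P=[tool(rodR(RODYAW),ROD0+[0,0,dz]) for dz in (0,.15)]+[hookpose([-.031,EY-.045,.11],pitch(0))]+[hookpose(arc(t),pitch(t)) for t in (0,.5,1,1.4,1.6,1.7)]
    for p in P:
        q=inverse_kinematics(*p); print(np.round(p[0],3),None if q is None else np.round(q,2))
E
```

```text
1
[0.521 0.174 0.031] [ 0.2   0.49  1.79 -0.    0.86  0.25]
[0.521 0.174 0.181] [ 0.2   0.3   1.64 -0.    1.2   0.25]
[ 0.573 -0.102  0.236] [-0.15  0.33  1.48 -0.21  1.37  0.2 ]
[ 0.616 -0.115  0.236] [-0.16  0.4   1.38 -0.21  1.4   0.18]
[ 0.629 -0.073  0.196] [-0.05  0.47  1.38 -0.28  1.37  0.32]
[ 0.636 -0.05   0.136] [ 0.03  0.56  1.41 -0.36  1.32  0.45]
[ 0.636 -0.051  0.081] [ 0.06  0.64  1.43 -0.42  1.26  0.53]
[ 0.634 -0.058  0.055] [ 0.06  0.68  1.45 -0.45  1.23  0.57]
[ 0.632 -0.062  0.044] [ 0.06  0.69  1.46 -0.45  1.2   0.57]
-1
[0.521 0.174 0.031] [ 0.2   0.49  1.79 -0.    0.86 -2.89]
[0.521 0.174 0.181] [ 0.2   0.3   1.64 -0.    1.2  -2.89]
[ 0.573 -0.102  0.236] [-0.15  0.33  1.48 -0.21  1.37 -2.94]
[ 0.616 -0.115  0.236] [-0.16  0.4   1.38 -0.21  1.4  -2.96]
[ 0.629 -0.073  0.196] [-0.05  0.47  1.38 -0.28  1.37 -2.82]
[ 0.636 -0.05   0.136] [ 0.03  0.56  1.41 -0.36  1.32 -2.69]
[ 0.636 -0.051  0.081] [ 0.06  0.64  1.43 -0.42  1.26 -2.61]
[ 0.634 -0.058  0.055] [ 0.06  0.68  1.45 -0.45  1.23 -2.58]
[ 0.632 -0.062  0.044] [ 0.06  0.69  1.46 -0.45  1.2  -2.57]
```

Run:
```python
from h import *
p=current_position(); 
servo_line([p[0],p[1],.47],rate=.3)
a,q=tool(rodR(RODYAW),ROD0)
move_ptp([a[0],a[1],.47],q)
move_ptp(a+[0,0,.10],q)
c=capture("wrist"); cv2.imwrite("pics/w1.png",c["image"]); np.savez("wrist.npz",**c)
A=pts(c,np.ones((420,560),bool))
h=(A[:,2]>.053)&(A[:,2]<.075)&(abs(A[:,0]-.522)<.013)
g=A[h&(A[:,1]>.1)&(A[:,1]<.26)]
print(len(g),g.min(0) if len(g) else'',g.max(0) if len(g) else'')
if len(g): print(cv2.minAreaRect(g[:,:2].astype(np.float32)),np.median(g[:,2]))
print(current_clock(),current_position(),a)
```

```text
4464 [0.5090239  0.10006506 0.05301355] [0.53344637 0.24531107 0.06238338]
((0.5198063254356384, 0.17241248488426208), (0.1452128291130066, 0.021894270554184914), 87.72843933105469) 0.05927184814477417
6.025 [0.5231116  0.1737421  0.13237093] [0.52137628 0.17351622 0.031     ]
```

View pics/w1.png

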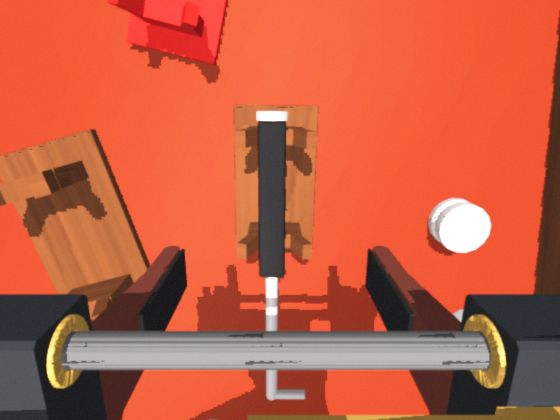

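The wrist view shows the handle (272,190) centred between the fingers (185 and 367), hook at (290,395). I'll grasp it.

```bash
sed -i 's/RODYAW=-np.pi\/2-.052; ROD0=np.array(\[.522/RODYAW=-np.pi\/2-.045; ROD0=np.array([.521/' h.py
python3 - <<'E'
from h import *
a,q=tool(rodR(RODYAW),ROD0)
print(servo_line(a,q,rate=.1,contact_N=8),current_position(),a)
move_gripper(0.0)
print(current_finger_gap(),current_grip_force(),current_force())
b,q=tool(rodR(RODYAW),ROD0+[0,0,.20])
servo_line(b,q,rate=.15)
print(current_finger_gap(),current_force(),current_torque(),current_position(),b)
p,q=hookpose([-.12,EY-.045,.11],pitch(0))
move_ptp(p,q); sleep(.2)
print(p,current_position(),Ro.from_quat(q).inv()*Ro.from_quat(current_orientation()).as_matrix() if 0 else '')
for n in ("scene","top"):
    c=capture(n); np.savez(n+"2.npz",**c); cv2.imwrite(f"pics/{n}2.png",c["image"])
    A=pts(c,np.ones((420,560),bool)); Q=(A-HO)@CR
    k=(Q[:,0]>-.26)&(Q[:,0]<-.07)&(abs(Q[:,1])<.09)&(Q[:,2]>0)&(Q[:,2]<.16); E=Q[k]
    print(n,len(E),E.min(0).round(4),E.max(0).round(4))
    sh=E[(E[:,0]<-.13)]; print(" lat(x)",np.polyfit(sh[:,0],sh[:,1],1)," z(x)",np.polyfit(sh[:,0],sh[:,2],1), "at hook",[np.polyval(np.polyfit(sh[:,0],sh[:,i],1),-.12) for i in(1,2)])
    f=E[(E[:,0]>-.128)]; print(" finger",len(f),np.median(f,0),f.min(0),f.max(0))
print(current_clock())
E
```

```text
False [0.5210648  0.17363612 0.03155743] [0.52046018 0.17351215 0.031     ]
0.019743833130095968 29.976094365119934 [-0.83342143 -0.35061239  0.55101198]
0.01960295532773015 [ 0.08631392 -0.39353026 -1.74173833] [0.06783399 0.00439487 0.00409978] [0.51973785 0.1733662  0.23001555] [0.52046018 0.17351215 0.231     ]
[ 0.59933313 -0.01697686  0.23648603] [ 0.59874674 -0.01557873  0.23669143] 
scene 299 [-0.2232 -0.0447  0.0872] [-0.1127 -0.0078  0.1161]
 lat(x) [-0.0026533  -0.03741421]  z(x) [0.20684464 0.13697775] at hook [np.float64(-0.03709581273211213), np.float64(0.1121563953398573)]
 finger 74 [-0.1185713  -0.02858175  0.11208099] [-0.12785282 -0.04468188  0.10754647] [-0.11274644 -0.00775225  0.11609187]
top 480 [-0.2598 -0.0493  0.0756] [-0.112  -0.0098  0.1196]
 lat(x) [ 0.00332908 -0.03941961]  z(x) [0.16951209 0.13325012] at hook [np.float64(-0.03981909646091165), np.float64(0.11290866463067119)]
 finger 85 [-0.11743495 -0.03216972  0.11462288] [-0.12767897 -0.04423452  0.10893946] [-0.11199806 -0.0097539   0.11963258]
10.8333
```

Camera measurement agrees with the command within about 2 mm. I'll insert the hook.

Run:
```python
from h import *
p,q=hookpose([-.033,EY-.045,.11],pitch(0))
print(servo_line(p,q,rate=.08,contact_N=3))
p,q=hookpose([-.033,EY,.11],pitch(0)); f0=current_force()
print(servo_line(p,q,rate=.04,contact_N=3),p-current_position(),current_force()-f0)
for n in ("scene","top"):
    c=capture(n)
    if n=="scene": cv2.imwrite("pics/s3.png",cv2.resize(c["image"][90:260,20:260],None,fx=3,fy=3,interpolation=cv2.INTER_CUBIC))
    else: cv2.imwrite("pics/t3.png",cv2.resize(c["image"][110:260,330:500],None,fx=4,fy=4,interpolation=cv2.INTER_CUBIC))
print(current_clock())
```

```text
False
False [ 2.61043616e-04 -1.03350346e-04  4.86793791e-06] [ 0.92350846 -1.80031667 -0.45657655]
13.45
```

View pics/s3.png

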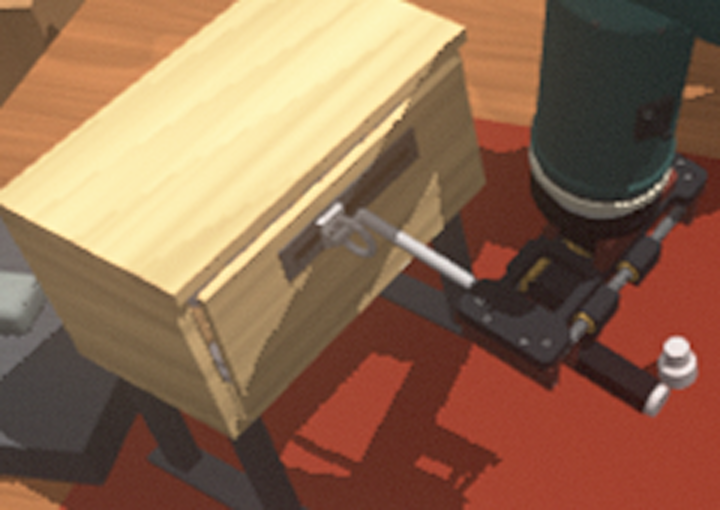

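The zoom shows the shaft ending at (362,215), the ring around (350,235), and the finger tip emerging on the far side at (330,238), so it appears to be through. I'll pull a little as a test.

```bash
cat >> h.py <<'E'
def flap_angle(name):
    c=capture(name); A=pts(c,np.ones((420,560),bool)); Q=(A-HO)@CR
    k=(abs(Q[:,1])<.125)&(abs(Q[:,1]-EY+.017)>.035)&(abs(Q[:,1]-EY)>.03)&(Q[:,0]<-.004)&(Q[:,2]>-.04)&(Q[:,2]<.15)&(np.hypot(Q[:,0],Q[:,2])>.06)&(np.hypot(Q[:,0],Q[:,2])<.145)
    a=np.arctan2(-Q[k,0],Q[k,2]); return c,k.sum(),np.percentile(a,[10,50,90]).round(3)
E
python3 - <<'E'
from h import *
print(flap_angle("scene")[1:],flap_angle("top")[1:])
f0=current_force()
for t in (.05,.1,.15,.2,.25):
    p,q=hookpose(arc(t),pitch(t)); s=servo_line(p,q,rate=.03,contact_N=10); f=current_force()-f0
    print(t,s,(f@CR).round(2),np.round(p-current_position(),4))
    if s: break
c,n,a=flap_angle("scene"); print(n,a,flap_angle("top")[1:],current_clock())
cv2.imwrite("pics/s4.png",cv2.resize(c["image"][90:260,20:260],None,fx=3,fy=3,interpolation=cv2.INTER_CUBIC))
E
```

```text
(np.int64(1911), array([0.079, 0.112, 0.144])) (np.int64(800), array([0.057, 0.098, 0.134]))
0.05 False [-0.25  0.49 -0.28] [ 0.0001 -0.0004  0.0004]
0.1 False [ 0.94 -0.07 -0.42] [ 0.     -0.0003  0.0003]
0.15 False [1.75 0.53 0.74] [0.     0.0001 0.0001]
0.2 False [ 3.54 -0.48  1.25] [ 0.     -0.      0.0002]
0.25 False [1.77 0.04 0.89] [-0.     -0.0005  0.0003]
1652 [0.178 0.22  0.252] (np.int64(486), array([0.15 , 0.181, 0.221])) 15.3417
```

View pics/s4.png

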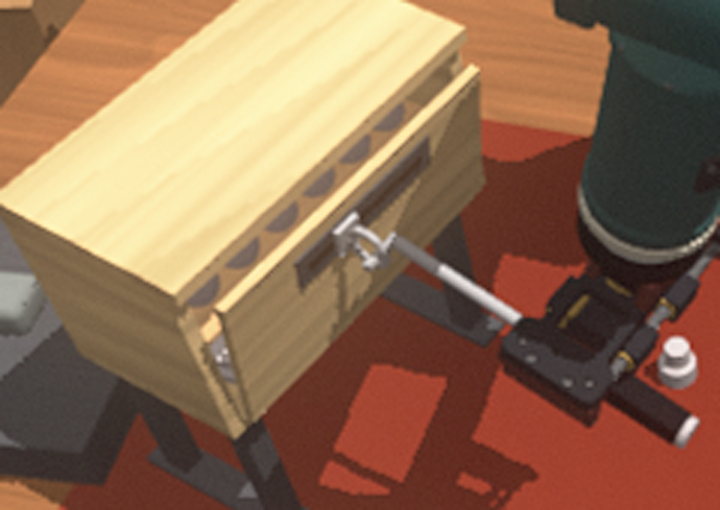

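Hooked: finger is through the ring, tip at (370,262), and the flap has started to open. I'll swing it down.

Run:
```python
from h import *
f0=np.array([0,-.3,-1.8]); t=.25
while t<1.45:
    t+=.1; p,q=hookpose(arc(t),pitch(t)); s=servo_line(p,q,rate=.035,contact_N=9); f=(current_force()-f0)@CR
    print(round(t,2),s,f.round(1), round(current_grip_force(),1))
    if s or np.linalg.norm(f)>10: break
c,n,a=flap_angle("scene"); print(n,a,flap_angle("top")[1:],current_clock(),current_torque())
cv2.imwrite("pics/s5.png",cv2.resize(c["image"][90:260,20:260],None,fx=3,fy=3,interpolation=cv2.INTER_CUBIC))
```

```text
0.35 False [ 1.2  0.2 -0.6] 30.0
0.45 False [ 0.4 -0.4 -0.3] 30.0
0.55 False [ 0.7 -0.1 -0.2] 30.0
0.65 False [ 0.5 -0.   0.7] 30.0
0.75 False [ 1.2 -0.3 -0.3] 30.0
0.85 False [ 0.8 -0.2 -0.2] 30.0
0.95 False [ 0.6 -0.2  0.2] 30.0
1.05 False [0.5 0.7 1. ] 30.0
1.15 False [-0.5 -0.7  0.3] 30.0
1.25 False [-0.9 -0.6  1.5] 30.0
1.35 False [-0.1  0.6  0.3] 30.0
1.45 False [0.  0.5 0.5] 30.0
2001 [1.316 1.335 1.356] (np.int64(2663), array([1.289, 1.319, 1.348])) 21.75 [ 0.20783653 -0.14742123 -0.02631993]
```

View pics/s5.png

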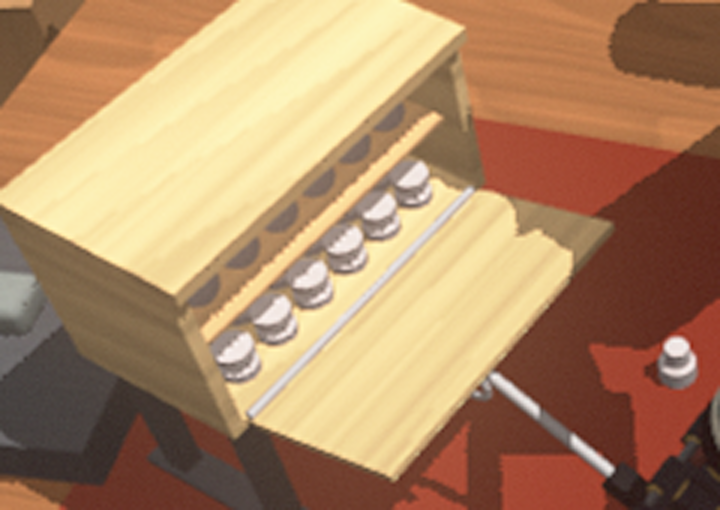

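The flap is at about 1.33 rad (outer edge from (395,478) to (612,225)), with the hook still in. On to the stop.

Run:
```python
from h import *
f0=np.array([0,-.3,-1.8]); t=1.45
while t<1.95:
    t+=.03; p,q=hookpose(arc(t),pitch(t)); s=servo_line(p,q,rate=.02,contact_N=5); f=(current_force()-f0)@CR
    print(round(t,2),s,f.round(1))
    if s or np.linalg.norm(f)>7: break
for n in ("scene","top"):
    c,k,a=flap_angle(n); print(k,a)
    A=pts(c,np.ones((420,560),bool)); Q=(A-HO)@CR
    m=(abs(Q[:,1]+.06)<.04)&(Q[:,0]<-.03)&(Q[:,0]>-.13)&(abs(Q[:,2])<.08); print(np.polyfit(Q[m,0],Q[m,2],1))
print(current_clock())
```

```text
1.48 False [ 0.1 -0.8  2. ]
1.51 False [-0.7  0.4  1.3]
1.54 False [-0.4 -0.7  1.6]
1.57 False [-1.1  0.1  1.1]
1.6 False [-0.7 -0.1  0.9]
1.63 False [-0.7 -0.7  0.7]
1.66 False [ 0.1 -0.2  0.8]
1.69 False [-0.7 -0.1  0.9]
1.72 False [-0.3 -0.3  0.5]
1.75 False [-0.2 -0.3  0.7]
1.78 False [-1.1  0.1  0.9]
1.81 False [-0.5 -1.1  2.2]
1.84 False [-0.5 -0.   1.3]
1.87 True [0.8 0.9 3.6]
2245 [1.519 1.541 1.564]
[-0.03658197 -0.00062844]
2654 [1.493 1.526 1.557]
[-0.0367952   0.00085226]
26.425
```

```bash
cat >> h.py <<'E'
def slope(n):
    c=capture(n); A=pts(c,np.ones((420,560),bool)); Q=(A-HO)@CR
    m=(abs(Q[:,1]+.06)<.04)&(Q[:,0]<-.03)&(Q[:,0]>-.13)&(abs(Q[:,2])<.08)
    r=(abs(Q[:,1])<.12)&(Q[:,0]<.13)&(Q[:,0]>.01)&(abs(Q[:,2]-.157)<.01)
    return c,np.polyfit(Q[m,0],Q[m,2],1).round(4),np.polyfit(Q[r,0],Q[r,2],1).round(4)
E
python3 - <<'E'
from h import *
f0=np.array([0,-.3,-1.8])
print(current_position())
for i in range(4):
    p=current_position(); s=servo_line(p-[0,0,.003],rate=.015,contact_N=7); sleep(.15); f=(current_force()-f0)@CR
    print(s,f.round(1),current_position()[2],slope("scene")[1:],slope("top")[1:])
    if np.linalg.norm(f)>9: break
c=capture("scene"); cv2.imwrite("pics/s6.png",cv2.resize(c["image"][110:280,60:330],None,fx=2.9,fy=2.9,interpolation=cv2.INTER_CUBIC)); print(current_clock())
E
```

```text
[ 0.63020901 -0.06993295  0.02797986]
True [0.2 1.2 5.8] 0.027216687065826528 (array([-0.0002, -0.0007]), array([1.000e-04, 1.563e-01])) (array([-0.0013,  0.0007]), array([-0.0011,  0.1577]))
True [-0.8 -1.4  8. ] 0.027158296310207546 (array([ 0.0009, -0.0008]), array([1.000e-04, 1.563e-01])) (array([-0.0007,  0.0006]), array([-0.0011,  0.1577]))
True [-1.  -0.8  9.1] 0.027163482165905882 (array([ 0.0007, -0.0007]), array([0.0002, 0.1563])) (array([-0.0028,  0.0005]), array([-0.0007,  0.1577]))
27.85
```

View pics/s6.png

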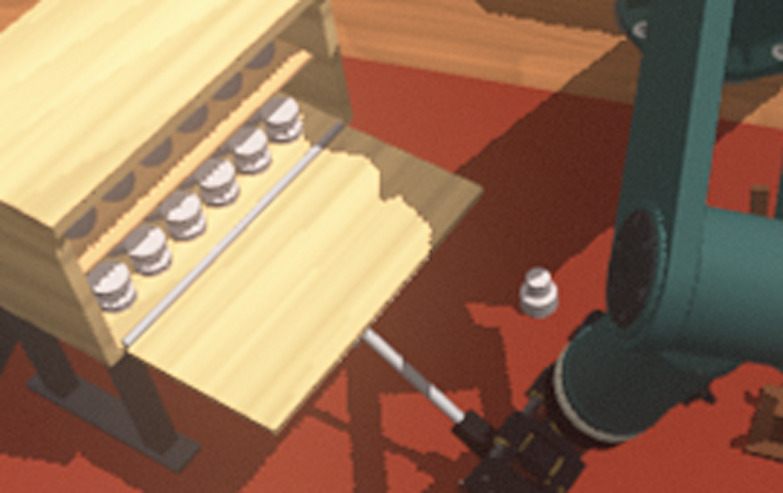

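The flap slope is now 0 ±0.002 rad, so it is level at its stop. Next: relax, find the rod's pose in the hand, then unhook.

```bash
cat >> h.py <<'E'
def shaft(n,shift=0):
    c=capture(n); A=pts(c,np.ones((420,560),bool)); Q=(A-HO)@CR
    k=(Q[:,0]>-.235)&(Q[:,0]<-.147)&(abs(Q[:,1]-EY+.017-shift)<.02)&(Q[:,2]>-.15)&(Q[:,2]<.0); E=Q[k]
    return len(E),np.polyfit(E[:,0],E[:,1],1).round(4),np.polyfit(E[:,0],E[:,2],1).round(4)
E
python3 - <<'E'
from h import *
f0=np.array([0,-.3,-1.8])
for i in range(8):
    p=current_position(); servo_line(p+[0,0,.002],rate=.02); f=(current_force()-f0)@CR
    print(f.round(1),current_position()[2])
    if abs(f[2])<1.5: break
p=current_position(); print(servo_line(p+[0,0,.005],rate=.02,contact_N=3))
f=(current_force()-f0)@CR; print(f.round(1),current_position(),slope("scene")[1],slope("top")[1])
for n in ("scene","top"): print(shaft(n))
x=Ro.from_quat(current_orientation()).as_matrix(); print("rod axis per tool",CR.T@-x[:,0]); print(current_clock())
E
```

```text
[-0.4 -0.4 -1.2] 0.028418045761929286
False
[-0.2  0.1  0.4] [ 0.62981858 -0.0705915   0.03348415] [-0.0007 -0.0008] [0.0014 0.0009]
(284, array([-0.0425,  0.0019]), array([0.6073, 0.0307]))
(237, array([0.0115, 0.008 ]), array([0.5995, 0.0313]))
rod axis per tool [ 8.96244065e-01 -7.78604361e-05  4.43561235e-01]
28.6833
```

Run:
```python
from h import *
f0=np.array([0,-.3,-1.8])
p=current_position(); print(servo_line(p+[0,0,.006]+CR@[-.004,0,0],rate=.02,contact_N=3))
f=(current_force()-f0)@CR; print(f.round(1),current_position())
for i in range(4):
    p=current_position(); s=servo_line(p+CR@[0,-.012,0],rate=.04,contact_N=4); f=(current_force()-f0)@CR
    print(s,f.round(1))
    if s: break
print(slope("scene")[1],slope("top")[1])
for n in ("scene","top"): print(shaft(n,-.048))
print(current_clock())
```

```text
False
[-0.6 -0.   0.3] [ 0.63102616 -0.06667958  0.03950902]
False [-0.7  0.1 -0.7]
False [-0.7  0.1 -0.6]
False [ 0.8  0.3 -0.5]
False [-0.1 -0.5 -0.3]
[0.0171 0.0003] [0.0022 0.0009]
(279, array([-0.0371, -0.0456]), array([0.6144, 0.0407]))
(230, array([ 0.0104, -0.0404]), array([0.6054, 0.0411]))
31.2167
```

The hook is out and the flap stayed level. I'll back off, lift, and carry the rod above its rest, correcting the 0.085 rad that it slipped in the grip.

```bash
cat >> h.py <<'E'
D=.085
def place(off,yaw=RODYAW,d=None):
    d=D if d is None else d
    R=rodR(yaw); g=ROD0+np.asarray(off,float)+R@[GX,0,.010]
    x,y,z=rodR(yaw,-d).T
    return g-.019*z, Ro.from_matrix(np.column_stack([-S*x,S*y,-z])).as_quat()
def rodlook(n,dz):
    c=capture(n); A=pts(c,np.ones((420,560),bool)); np.savez(n+"_l.npz",**c)
    h=(A[:,2]>.03+dz)&(A[:,2]<.085+dz)&(A[:,0]>.485)&(A[:,0]<.565)&(A[:,1]<.10)&(A[:,1]>-.02); E=A[h]
    s=E[(E[:,1]>.02)&(E[:,0]<.535)]; q=np.polyfit(s[:,1],s[:,0],1); w=np.polyfit(s[:,1],s[:,2],1)
    print(n,len(s),"dx/dy",q[0].round(4),"x@.05",np.polyval(q,.05).round(4),"dz/dy",w[0].round(4),"z@.05",np.polyval(w,.05).round(4),"miny",E[:,1].min().round(4),"maxx",E[:,0].max().round(4))
E
python3 - <<'E'
from h import *
p=current_position()
servo_line(p+CR@[-.13,0,0],rate=.12,contact_N=6)
p=current_position(); servo_line(p+[0,0,.16],rate=.15)
move_ptp(*place([0,0,.10])); sleep(.3)
print(current_clock(),current_force(),place([0,0,.1])[0]-current_position())
for n in("scene","top"): rodlook(n,.10)
# reference: original
import h
for n in("scene","top"):
    d=dict(np.load(n+".npz")); h.capture=lambda k,d=d:d; h.rodlook(n,0) if 0 else None
    A=pts(d,np.ones((420,560),bool)); E=A[(A[:,2]>.03)&(A[:,2]<.085)&(A[:,0]>.485)&(A[:,0]<.565)&(A[:,1]<.10)&(A[:,1]>-.02)]
    s=E[(E[:,1]>.02)&(E[:,0]<.535)]; q=np.polyfit(s[:,1],s[:,0],1); w=np.polyfit(s[:,1],s[:,2],1)
    print("ref",n,len(s),q[0].round(4),np.polyval(q,.05).round(4),w[0].round(4),np.polyval(w,.05).round(4),E[:,1].min().round(4),E[:,0].max().round(4))
print(slope("scene")[1],slope("top")[1])
c=capture("scene"); cv2.imwrite("pics/s7.png",c["image"])
E
```

```text
34.6167 [-0.28984151  0.0943127  -1.35986216] [-1.33669517e-03 -2.49362260e-04 -6.33251032e-06]
scene 156 dx/dy 0.0394 x@.05 0.5195 dz/dy -0.0741 z@.05 0.1598 miny -0.0055 maxx 0.5462
top 159 dx/dy 0.049 x@.05 0.516 dz/dy -0.0528 z@.05 0.1617 miny -0.0049 maxx 0.5421
ref scene 136 0.0543 0.5164 -0.0019 0.0526 -0.0041 0.5408
ref top 131 0.0468 0.5134 0.0047 0.055 -0.0039 0.5392Traceback (most recent call last):
  File "<stdin>", line 15, in <module>
  File "h.py", line 32, in slope
    return c,np.polyfit(Q[m,0],Q[m,2],1).round(4),np.polyfit(Q[r,0],Q[r,2],1).round(4)
             ~~~~~~~~~~^^^^^^^^^^^^^^^^^
    raise TypeError("expected non-empty vector for x")
TypeError: expected non-empty vector for x
```

```bash
sed -i 's/^D=.085/D=.149/' h.py
python3 - <<'E'
from h import *
servo_line(*place([0,0,.06]),rate=.08); sleep(.3)
print(current_clock(),place([0,0,.06])[0]-current_position())
for n in("scene","top"): rodlook(n,.06)
print(slope("scene")[1],slope("top")[1])
c=capture("scene"); cv2.imwrite("pics/s7.png",c["image"])
E
```

```text
35.6667 [-0.00033315 -0.00018028 -0.00046859]
scene 147 dx/dy 0.0493 x@.05 0.5186 dz/dy 0.004 z@.05 0.1122 miny -0.0052 maxx 0.5453
top 80 dx/dy 0.0304 x@.05 0.5151 dz/dy 0.008 z@.05 0.1147 miny -0.0055 maxx 0.5427
[ 0.0007 -0.0007] [0.0001 0.0006]
```

View pics/s7.png

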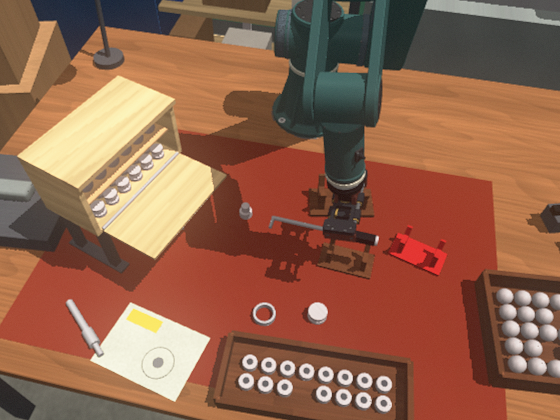

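The rod hangs level above its rest (hook at (272,220), handle end at (376,239)), the flap is level and the loose parts are untouched. I'll lower with a small offset correction.

```bash
sed -i 's/^D=.149/D=.145/' h.py
python3 - <<'E'
from h import *
o=np.array([-.002,.001,0])
servo_line(*place(o+[0,0,.03]),rate=.06)
print(servo_line(*place(o+[0,0,-.001]),rate=.03,contact_N=3.5), place(o)[0]-current_position(),current_force())
for n in("scene","top"): rodlook(n,0)
print(current_clock())
E
```

```text
True [-0.00083608 -0.00019367 -0.00031929] [-0.21673371 -0.28177847  2.44096278]
scene 136 dx/dy 0.054 x@.05 0.5158 dz/dy -0.004 z@.05 0.0527 miny -0.0046 maxx 0.5415
top 76 dx/dy 0.0571 x@.05 0.5126 dz/dy -0.0133 z@.05 0.055 miny -0.0039 maxx 0.5391
37.5917
```

Contact came at the right height and the rod matches its original readings within 1 mm. Release and check.

Run:
```python
from h import *
move_gripper(.06); sleep(.2)
p=current_position(); z=Ro.from_quat(current_orientation()).as_matrix()[:,2]
servo_line(p-.12*z,rate=.12); 
p=current_position(); servo_line(p+[0,0,.15],rate=.25); sleep(.3)
for n in("scene","top"): rodlook(n,0)
print(slope("scene")[1],slope("top")[1],current_clock(),current_force(),current_finger_gap())
c=capture("scene"); cv2.imwrite("pics/s8.png",c["image"])
```

```text
scene 132 dx/dy 0.0657 x@.05 0.5153 dz/dy 0.0026 z@.05 0.0522 miny -0.0049 maxx 0.5435
top 52 dx/dy 0.1199 x@.05 0.5133 dz/dy -0.0079 z@.05 0.0549 miny -0.0038 maxx 0.5392
[-0.0006 -0.0008] [0.0007 0.0009] 40.975 [-1.58864877  0.26265283  0.40181078] 0.0600465030735158
```

View pics/s8.png

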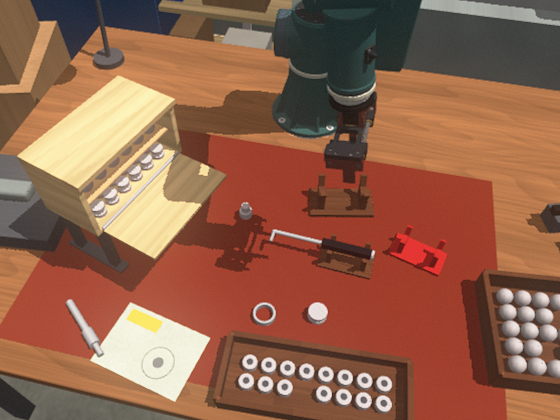

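The rod lies in both notches just as at the start (hook (272,235), handle end (373,254)). The flap is down, the gripper clear, and the other parts are in place.

```bash
python3 -c "
from bench import *
print(close_job())"
```

```text
the job is handed in; nothing more can be done
None
```

The job is handed in at about 41 s: the flap is fully down at its stop, and the rod is unhooked and back in both notches of its rest, within about 1–2 mm of how it lay. The loose parts were left alone.

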